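# Back off the left-hand cell clamp and take the cassette out

### The job

Free the white cell cassette from its clamp: the clamp screw has a left-hand thread, so wind the red-handled crank gently and by feel, clockwise seen from above, until its pin is out of the cassette, never forcing the screw hard enough against a stop to make its clutch slip. Then draw the cassette straight out by its orange tab, without dragging it against the pin, and lay it flat in the blue tray, lengthways and about central, leaving everything else on the bench where it is.

Things in the scene. Friction and masses are not known exactly. Their poses are not given: they have to be found in the camera images.
- press: Cream cell clamp on a black base plate, fixed to the bench, 90 x 112 mm, 65 mm high without the crank. Origin: on the bench, under the screw axis. Its x axis runs along the guide; the cassette comes out along its -x. Guide floor 8 mm above the bench, guide 52 mm wide, bridge 27 mm above the cassette's plate; on the -x side its walls end 40 mm and its floor 110 mm from the origin.
- screw_axis (a point): On the vertical screw axis at the crank hub's underside, 71 mm above the bench (hub top 89 mm; the brass stem in it rises at most to 120 mm). Left-hand thread: clockwise from above loosens and lifts the 12 mm pin under the bridge 6.5 mm per rad (the crank stays level); anticlockwise tightens. The pin clears the cassette only in the last 0.3 rad before a stiff end stop.
- crank: Level steel crank arm on the screw axis, with the red handle at its end. Origin on the screw axis, 71 mm above the bench; x points from the axis to the handle. The screw was nipped up by an unknown amount: backing it off to the end stop takes some 1.7 to 3.2 rad clockwise. The handle can be re-indexed on the screw, so its angle tells nothing about the thread.
- handle (a point): Centre of the upright, free-spinning red handle, 17 mm thick, 87 to 129 mm above the bench; this point is 108 mm up, 50 mm from the screw axis. Push along the circle: loosening takes a steady 4 to 5 N, tightening about 13 N; at the stop at either end it climbs some 10 N per mm, and from about 20 N the slip clutch below the crank gives way, which must not happen.
- cassette: White cassette: plate 160 x 46 x 16 mm with a round window, a square through-socket for the pin 55 mm from its middle on the +x side, and the orange tab at its -x end. 0.2 kg, balance point nearer the tab. Origin: middle of the underside; x lengthways (at the start as the clamp's x). It lies on the guide floor with the pin in its socket; drawn 75 mm along -x it leaves the walls.
- cassette_tab (a point): Middle of the upright orange tab, 67 mm from the cassette's middle towards -x, 46 mm above its underside. The tab is 24 mm along x, 14 mm thick along y; its sides are free from 26 to 60 mm above the underside.
- tray: Shallow blue tray fixed to the bench, 200 x 85 mm outside, rim 16 mm high, walls and floor 5 mm thick. Origin: middle of its underside; x along its length.
- spare: Grey spare cassette with a black tab, same shape; a bystander, leave alone.
- wash_green: Wash bottle, green cap, 74 mm across, 195 mm tall; leave alone.
- wash_blue: Wash bottle, blue cap, 74 mm across, 195 mm tall; leave alone.
- tips_low: Lower blue tip box, 88 x 125 x 80 mm; leave alone.
- tips_high: Tip box stacked on the lower one; leave alone.
- vial: Amber vial, 28 mm across, 55 mm tall; leave alone.
- beaker: Small glass beaker, 60 mm across, 70 mm tall; leave alone.
- witness (a point): White dot on the black slip-clutch ring (60 mm across) under the crank, 26 mm from the screw axis, 69 mm above the bench. It stays put in normal turning and creeps round the axis only when the screw is forced against a stop; more than 1.5 mm of that counts as forced.
Not all that is in view belongs to the job. Of the things shaped like the cassette, the white one is meant. Leave any black look-alike of the tray alone.

How it is judged:
On the way, in this order (a step that is already met when the one before it is completed fails the run):
1. the crank has been wound well round (its handle over 50 mm from where it was) with the cassette still home in the clamp (distance of handle from where it was at the start of the episode above 0.05 m and distance of cassette from where it was at the start of the episode below 0.01 m), for 0.1 s.
2. the cassette has been drawn out of the guide, along it and still level (x of cassette in the frame of press between -0.2 and -0.115 m and angle between cassette's own z axis and vertical below 0.35 rad), for 0.05 s.
At the end, for the whole second after the job is handed in: The cassette lies flat (0.06 rad) and right way up on the tray floor (underside under 9 mm above the tray's), lengthways (within 0.25 rad, either end first), its middle within 20 mm of the tray's middle along both tray axes, released and at rest; bystanders undisturbed (x of cassette in the frame of tray between -0.02 and 0.02 m and y of cassette in the frame of tray between -0.02 and 0.02 m and z of cassette in the frame of tray below 0.009 m and angle between cassette's own z axis and vertical below 0.06 rad and angle between the x axis of cassette and the x axis of tray, either way round below 0.25 rad and linear speed of cassette below 0.02 m/s); the robot touches nothing.
It fails at once if the screw forced against a stop: the slip clutch has slipped by more than 1.5 mm at its dot (distance of witness from where it was at the start of the episode above 0.0015 m).
It fails at once if the cassette dragged against the clamp with more than 25 N (contact force between cassette and press above 25 N).
It fails at once if a bystander moved by more than 30 mm (distance of any of spare, wash_green, wash_blue, tips_low, tips_high, vial, beaker from where it was at the start of the episode above 0.03 m).
It also fails if it takes over 72 s, if anything falls off the work surface, if the arm or the gripper's body presses on something with over 40 N, if the wrist force passes 120 N, or if a joint passes its speed limit or range.

### The arm

A 6-joint arm with a two-finger parallel gripper is mounted at the origin on the work surface. World frame = base frame: x ahead of the robot, y to its left, z up, the work surface at z = 0. Lengths are in m, angles in rad, forces in N, time in s.
With the tool pointing down it reaches from about 0.35 to 0.925 m from the base axis. Payload 6.4 kg.
Tool frame: the origin (TCP) lies at the very end of the fingers, on their centre line; the grasp point (between the pads) lies 19 mm behind it; z points along the fingers, y is the line along which they close (so a half turn about z gives the same grasp; the last joint's range is limited). The gripper opens to 85 mm and grips with 20 to 120 N. Pads are 22 mm wide; open, the fingers measure 114 mm over their backs; the gripper's body (76 mm by 85 mm) begins 54 mm behind the grasp point. The pads swing forward as they close: fully open they stand 13 mm farther back than shut.
Start: joints at [0.967, 0.245, 1.558, -0, 1.339, -0.174], TCP at [0.271, 0.591, 0.231] pointing down, gripper open.
Joint ranges: [-3.13, 3.13], [-1.02, 2.26], [0.13, 2.54], [-0.95, 4.09], [0.21, 2.88], [-2.74, 2.74]. Speed limits (rad/s): [2.57, 2.57, 3.14, 3.14, 3.14, 3.14].

### API

Orientations are given as a unit quaternion [w, x, y, z].
In Python, from plant import r, eyes, workorder gives the robot as it stands. The module is installed in compiled form; this text tells all that it offers.
- The arm moves only by the tool drive_tool, never from a script. Its argument "moves" is one flat list of numbers, 6 for each row, row after row: the shift along the tool's x, y, z in mm, then the turn, a rotation vector about the tool's x, y, z in degrees. In form: [tx, ty, tz, wx, wy, wz, tx, ty, tz, wx, wy, wz, ...]. A call has 1 to 12 rows; each row shifts and turns the commanded pose from where the row before left it, along the tool's axes as they then stand; what a row does not reach is not made up. A row lasts 1/12 s, in which the tool goes at most 41.7 mm and 7.16 degrees, less where a joint would pass 70% of its speed; a pose out of reach is approached as far as the arm can. A call is refused whole if a number of a shift passes 41.7 or a number of a turn 7.16, either way. A call with a gripper value outside its range is refused whole. "jaw" is the finger opening in mm, from 0 to 85.4, set as the call begins (left out, the last holds). The fingers move at their own pace and stop on an object; "squeeze" is the grip in N (left out, the last holds). Time passes only in rows, so rows that do not move let the fingers close. It gives the time, the measured TCP pose, the force, the opening and the grip force at its end, in the units of the state.
- r.sense(): the state, without advancing time (a new reading comes with each control period).
- eyes.snapshot(name): name is "scene" or "top" or "wrist"; returns the picture (480x640x3 uint8, red, green, blue); there is no depth.
- eyes.camera_params(name): a dict with "camera_matrix" (3x3 intrinsics, pixels), "rvec" (rotation vector, rad) and "tvec" (3), from world to camera coordinates, as OpenCV has them; the wrist camera has in their place "hand_eye" (4x4, takes a point from camera to tool coordinates, whose origin is the TCP and whose axes are the flange's). Camera axes: x right, y down, z forward; pixel columns grow to the right and rows downward; lengths in m; the calibration is good to about 2 mm. The wrist camera is an equidistant fisheye: a pixel r from the principal point sees the ray r / f radians off the axis. A picture is of the moment at which its call begins: read the wrist's pose just before it. camera_params takes no time and is no camera call.
- workorder.finish_job(): hands the job in; it is judged then, once.
Trained networks look in the newest picture that a camera, given by its name, has taken for a name from the list of things; names that differ only in an ending like _2 or _b are one class to them, and where a whole thing is asked for, a point or a joint stands for the part that bears it (a point fixed in the world has none). Each returns a list of dicts, best first, with "confidence" (0 to 1); they miss things now and then, are a little off and sometimes report something else, mostly with a low value. They report only what shows in the picture. A call takes as long as a camera call. They do not tell look-alikes from the thing itself.
- eyes.look_for(camera, label): "at" ([x, y, z] in m, in world coordinates, good to about 4 mm: the middle of the surface that is visible of it).
- eyes.tip_of(camera, label): "at" ([x, y, z] in m, in world coordinates, good to about 4 mm: a listed point, or the origin of a listed thing).
The state is a dict: "time_s": time; "joint_pos": joint angles; "qvel": joint speeds; "tau": joint torques, N m; "eef_pos": TCP position; "eef_rot": TCP orientation; "wrist_force": force on the tool from outside, world axes, zero at the start; "wrist_torque": the same for the moment, N m; "width": opening from 0.0 (shut) to 1.0 (fully open); "grasp_force": force on a finger pad.
Only numpy, scipy, OpenCV 4.12 (cv2) and the standard library are available. Lean on these libraries where they do the work, as an engineer would, in place of code of your own. Each camera call takes 0.05 s, during which the arm holds its last target. There are 200 camera calls.

## Working session

There is one attempt and no reset: what is moved stays moved. The work goes in short steps, Python scripts to look and compute and a tool call to move; the robot and the scene stay as the last step left them, time stands still between calls to the robot, and variables do not carry over. Pictures are saved under pics/ and viewed, at most 12 in all, crops included, and the job is handed in when it is done.

Besides the shell and the picture viewer there is one more tool, called after "Call:" as name(argument=value, ...) on one line, values as JSON. drive_tool: Moves the arm, as the interface text tells. Its arguments: {"type":"object","properties":{"moves":{"type":"array"},"jaw":{"type":"number"},"squeeze":{"type":"number"}},"required":["moves"]}

```bash
mkdir -p pics
python3 - <<'E'
from plant import r,eyes
import cv2,numpy as np
s=r.sense();print(s['time_s'],s['eef_pos'],s['eef_rot'],s['wrist_force'])
for c in ['scene','top']:
    im=eyes.snapshot(c);cv2.imwrite(f'pics/{c}0.png',im[:,:,::-1])
    for l in ['press','screw_axis','crank','handle','cassette','cassette_tab','tray','spare','witness','wash_green','wash_blue','tips_high','vial','beaker']:
        print(c,l,[(np.round(d['at'],3).tolist(),round(d['confidence'],2)) for d in eyes.tip_of(c,l)[:3]])
print(r.sense()['time_s'])
E
```

```text
0.0 [0.27049974 0.59041268 0.23016038] [-3.74504587e-04  2.13228675e-01  9.77001817e-01 -9.17479746e-04] [ 0.29528545  0.42918568 -0.17075506]
scene press [([0.596, 0.148, -0.004], 0.83)]
scene screw_axis [([0.598, 0.156, 0.066], 0.88)]
scene crank [([0.592, 0.151, 0.072], 0.88)]
scene handle [([0.64, 0.169, 0.107], 0.9)]
scene cassette [([0.267, 0.414, -0.0], 0.97), ([0.608, 0.095, 0.008], 0.86)]
scene cassette_tab [([0.621, 0.031, 0.051], 0.94), ([0.207, 0.377, 0.046], 0.8), ([0.643, 0.167, 0.11], 0.48)]
scene tray [([0.672, -0.524, 0.0], 0.91), ([0.516, -0.289, -0.001], 0.65)]
scene spare [([0.315, 0.262, 0.004], 0.59)]
scene witness [([0.598, 0.127, 0.068], 0.96)]
scene wash_green [([0.695, -0.276, 0.003], 0.76)]
scene wash_blue [([0.621, 0.384, 0.001], 0.72)]
scene tips_high [([0.458, -0.525, 0.079], 0.62)]
scene vial [([0.376, -0.008, 0.002], 0.73)]
scene beaker [([0.308, -0.304, 0.001], 0.92), ([0.607, 0.092, 0.01], 0.53)]
top press [([0.595, 0.147, 0.0], 0.82), ([0.602, 0.12, 0.064], 0.65)]
top screw_axis [([0.592, 0.146, 0.074], 0.74)]
top crank [([0.597, 0.154, 0.069], 0.73)]
top handle [([0.642, 0.175, 0.11], 0.72)]
top cassette [([0.608, 0.096, 0.01], 0.74), ([0.267, 0.413, -0.001], 0.7)]
top cassette_tab [([0.206, 0.379, 0.047], 0.93), ([0.62, 0.03, 0.05], 0.74)]
top tray [([0.513, -0.292, -0.0], 0.94), ([0.673, -0.521, 0.001], 0.84)]
top spare [([0.315, 0.262, 0.001], 0.97)]
top witness [([0.602, 0.12, 0.066], 0.76), ([0.454, -0.526, 0.002], 0.46)]
top wash_green [([0.698, -0.268, 0.002], 0.81), ([0.451, -0.526, -0.0], 0.38)]
top wash_blue [([0.622, 0.385, 0.0], 0.75)]
top tips_high [([0.457, -0.526, 0.08], 0.68)]
top vial [([0.379, -0.01, -0.002], 0.39)]
top beaker [([0.307, -0.304, -0.005], 0.82), ([0.599, 0.121, 0.066], 0.67)]
1.5
```

View pics/scene0.png

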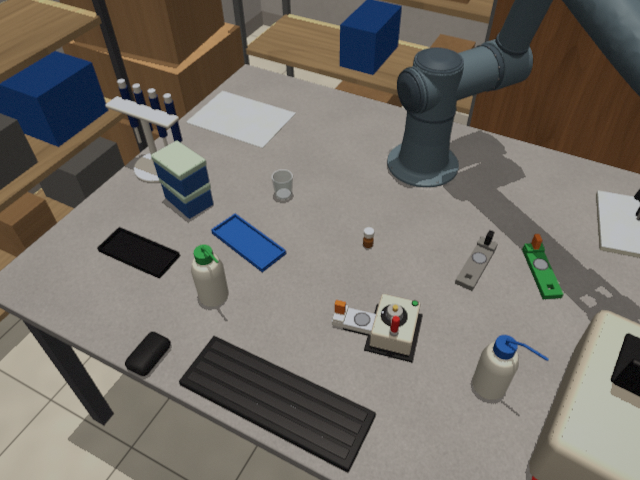

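View pics/top0.png

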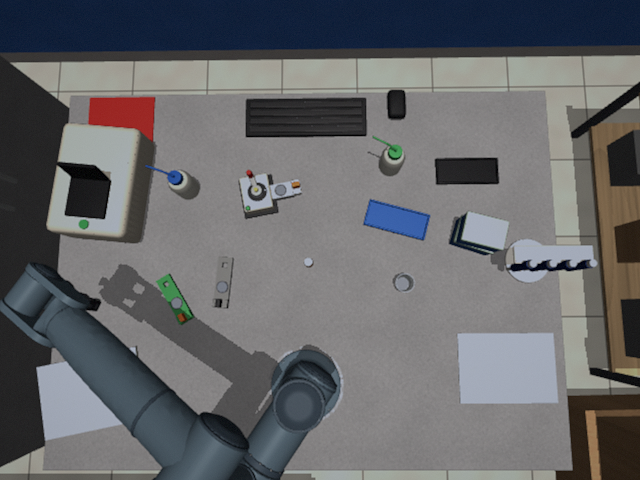

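```bash
cat > h.py <<'E'
import numpy as np,cv2
from plant import r,eyes
from scipy.spatial.transform import Rotation as R
def pose():
    s=r.sense();q=np.asarray(s['eef_rot']);return s,np.asarray(s['eef_pos']),R.from_quat(np.roll(q,-1))
def delta(target,yaw_y=None):
    "tool-frame shift in mm to a world target; turn about tool z (deg) that brings tool y to yaw_y deg (mod 180)"
    s,p,Rm=pose();d=Rm.inv().apply(np.asarray(target)-p)*1e3
    y=Rm.as_matrix()[:,1];a=np.degrees(np.arctan2(y[1],y[0]))
    tilt=np.degrees(np.arccos(-Rm.as_matrix()[2,2]))
    w=None if yaw_y is None else -((yaw_y-a+90)%180-90)
    print('t',round(s['time_s'],2),'p',p.round(4),'ytool',a.round(1),'tilt',tilt.round(2),'shift',d.round(1),'turn',w)
def wpix(P,params=None):
    "world point -> wrist pixel"
    k=eyes.camera_params('wrist');K=np.array(k['camera_matrix']);H=np.array(k['hand_eye'])
    s,p,Rm=pose();c=H[:3,:3].T@(Rm.inv().apply(np.asarray(P)-p)-H[:3,3])
    th=np.arctan2(np.hypot(c[0],c[1]),c[2]);ph=np.arctan2(c[1],c[0])
    return np.array([K[0,2]+K[0,0]*th*np.cos(ph),K[1,2]+K[1,1]*th*np.sin(ph)])
def wray(uv):
    k=eyes.camera_params('wrist');K=np.array(k['camera_matrix']);H=np.array(k['hand_eye'])
    s,p,Rm=pose();a=(np.array(uv)-K[:2,2])/[K[0,0],K[1,1]];th=np.hypot(*a)
    v=np.append(a/th*np.sin(th),np.cos(th));M=Rm.as_matrix()
    return p+M@H[:3,3],M@H[:3,:3]@v
E
python3 - <<'E'
from h import *
print(eyes.camera_params('wrist'))
delta([0.641,0.172,0.23])
E
```

```text
{'camera_matrix': array([[371.64829954,   0.        , 315.70934812],
       [  0.        , 371.64829954, 240.26708043],
       [  0.        ,   0.        ,   1.        ]]), 'hand_eye': array([[ 1.35181142e-03, -9.49462465e-01, -3.13877682e-01,
         8.21308740e-02],
       [ 9.99998979e-01,  1.13796340e-03,  8.64529475e-04,
        -1.93147680e-04],
       [-4.63656973e-04, -3.13878530e-01,  9.49463034e-01,
        -1.42546187e-01],
       [ 0.00000000e+00,  0.00000000e+00,  0.00000000e+00,
         1.00000000e+00]])}
t 1.5 p [0.2708 0.5909 0.2313] ytool 65.4 tilt 0.0 shift [-511.  -226.6    1.3] turn None
```

Call:
drive_tool(moves=[-10,-4,0,0,0,0,-20,-9,0,0,0,0,-30,-13,0,0,0,0,-36,-16,0,0,0,0,-36,-16,0,0,0,0,-36,-16,0,0,0,0,-36,-16,0,0,0,0,-36,-16,0,0,0,0,-36,-16,0,0,0,0,-36,-16,0,0,0,0,-30,-13,0,0,0,0,-20,-9,0,0,0,0], jaw=45, squeeze=25)

```text
time_s: 2.5
eef_pos: [0.5353, 0.2913, 0.2315]
eef_rot: [0.0, 0.215, 0.977, -0.0]
wrist_force: [0.4, -0.4, 0.3]
width: 0.527
grasp_force: 0.0
```

Call:
drive_tool(moves=[-20,-9,0,0,0,0,-30,-13,0,0,0,0,-30,-13,0,0,0,0,-30,-13,0,0,0,0,-20,-9,0,0,0,0,-10,-5,0,0,0,0,0,0,0,0,0,0,0,0,0,0,0,0])

```text
time_s: 3.17
eef_pos: [0.6343, 0.1798, 0.2311]
eef_rot: [-0.0, 0.214, 0.977, 0.0]
wrist_force: [0.2, 0.0, 0.3]
width: 0.529
grasp_force: 0.0
```

Run:
```python
from h import *
delta([0.641,0.172,0.095])
im=eyes.snapshot('wrist');cv2.imwrite('pics/w1.png',im[:,:,::-1])
for l in ['press','screw_axis','handle','cassette','cassette_tab','witness']:
    print(l,[(np.round(d['at'],4).tolist(),round(d['confidence'],2)) for d in eyes.tip_of('wrist',l)[:2]])
print('stem',wpix([.596,.15,.12]),wpix([.596,.15,.10]))
```

```text
t 3.17 p [0.6343 0.1798 0.2311] ytool 65.3 tilt 0.05 shift [ -9.4  -4.3 136.1] turn None
press [([0.5943, 0.1559, -0.0037], 0.55)]
screw_axis [([0.5966, 0.1505, 0.0739], 0.9)]
handle [([0.6402, 0.1689, 0.1113], 0.68)]
cassette [([0.6044, 0.1013, 0.0043], 0.87), ([0.6949, -0.2786, -0.0026], 0.37)]
cassette_tab [([0.6186, 0.0286, 0.054], 0.82)]
witness [([0.6033, 0.1271, 0.0668], 0.81)]
stem [253.72761091 208.29715359] [257.92270387 202.20102873]
```

View pics/w1.png

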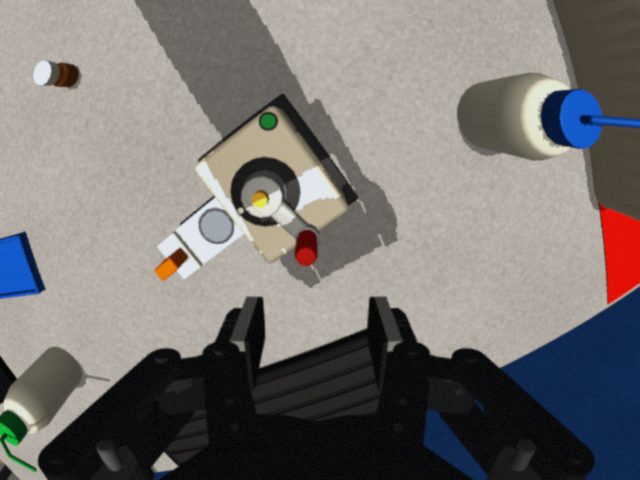

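Run:
```python
from h import *
im=cv2.imread('pics/w1.png')
c=cv2.resize(im[150:285,150:345],None,fx=4,fy=4,interpolation=cv2.INTER_CUBIC);cv2.imwrite('pics/w1c.png',c)
hsv=cv2.cvtColor(im,cv2.COLOR_BGR2HSV)
m=((hsv[...,0]<8)|(hsv[...,0]>172))&(hsv[...,1]>150)&(hsv[...,2]>60);m[:, 400:]=0;m[300:]=0
print('handle blob',np.argwhere(m).mean(0)[::-1],'pred',wpix([.641,.1715,.129]),wpix([.641,.1715,.087]))
for z in (.071,.089,.10,.11,.12):print(z,(wpix([.5965,.1505,z])-[150,150])*4)
```

```text
handle blob [305.76875  248.040625] pred [307.67811672 255.34972364] [308.71018161 237.10636759]
0.071 [455.58537699 179.9929584 ]
0.089 [443.36375807 197.96106323]
0.1 [435.17401462 210.04012325]
0.11 [427.19221737 221.84245393]
0.12 [418.64480504 234.51411633]
```

View pics/w1c.png

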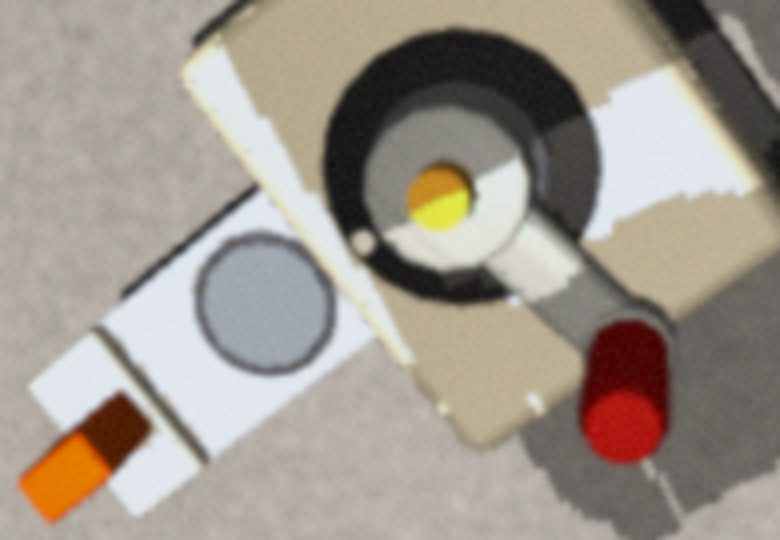

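Run:
```python
from h import *
def at(uv,z):
    o,d=wray(uv);return (o+d*(z-o[2])/d[2]).round(4)
hd=at((306,256.75),.129);ax=at((261.25,196.75),.089)
print(hd,ax,at((265.5,191.8),.069),at((166.2,268.7),.068),np.hypot(*(hd-ax)[:2]))
delta([*hd[:2],.095])
```

```text
[0.6415 0.17   0.129 ] [0.5947 0.1518 0.089 ] [0.5949 0.1525 0.069 ] [0.6188 0.0328 0.068 ] 0.05021434058115268
t 3.52 p [0.6342 0.1808 0.2314] ytool 65.4 tilt 0.0 shift [-11.1  -6.8 136.4] turn None
```

Call:
drive_tool(moves=[-6,-4,12,0,0,0,-6,-4,22,0,0,0,0,0,26,0,0,0,0,0,26,0,0,0,0,0,24,0,0,0,0,0,16,0,0,0,0,0,10,0,0,0,0,0,0,0,0,0,0,0,0,0,0,0])

```text
time_s: 4.27
eef_pos: [0.6422, 0.1675, 0.095]
eef_rot: [-0.0, 0.213, 0.977, -0.0]
wrist_force: [0.8, 1.3, 0.7]
width: 0.53
grasp_force: 0.0
```

Run:
```python
from h import *
delta([.642,.1686,.095])
im=eyes.snapshot('wrist');cv2.imwrite('pics/w2.png',im[:,:,::-1])
```

```text
t 4.27 p [0.6422 0.1675 0.095 ] ytool 65.4 tilt 0.03 shift [ 0.7  0.9 -0. ] turn None
```

View pics/w2.png

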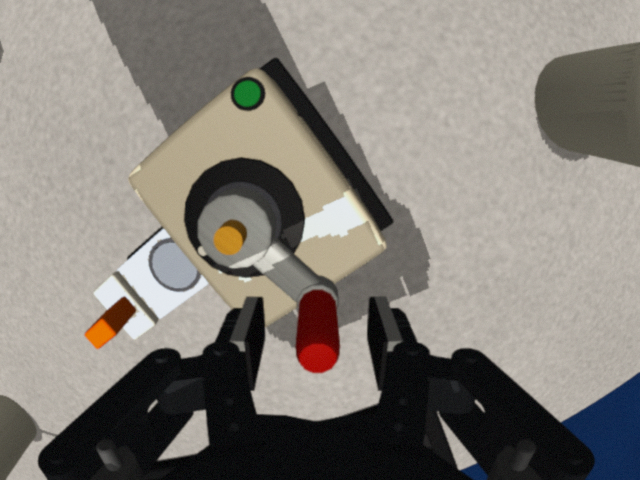

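Call:
drive_tool(moves=[0,0,0,0,0,0,0,0,0,0,0,0,0,0,0,0,0,0,0,0,0,0,0,0,0,0,0,0,0,0,0,0,0,0,0,0,0,0,0,0,0,0,0,0,0,0,0,0], jaw=10, squeeze=25)

```text
time_s: 4.98
eef_pos: [0.6434, 0.1678, 0.0966]
eef_rot: [0.001, 0.213, 0.977, 0.0]
wrist_force: [2.0, 1.2, 5.3]
width: 0.185
grasp_force: 25.7
```

```bash
cat > arc.py <<'E'
from h import *
import sys
ax=np.array([.5947,.1518])
# args: total arc mm, rows ; radius 50, start from present handle angle, clockwise
L,n=float(sys.argv[1]),int(sys.argv[2])
s,p,Rm=pose();v=p[:2]-ax;a0=np.arctan2(v[1],v[0])
t=np.array([np.sin(a0),-np.cos(a0)]);f=np.array(s['wrist_force'])
print('t',round(s['time_s'],2),'rad mm',1e3*np.hypot(*v),'ang',np.degrees(a0).round(2),'F',f.round(1),'Ft',(f[:2]@t).round(2),'Fr',(f[:2]@v/np.hypot(*v)).round(2),'width',s['width'])
prev=p
for i in range(1,n+1):
    a=a0-L*i/n/50;q=np.array([*(ax+.0502*np.array([np.cos(a),np.sin(a)])),p[2]])
    print(Rm.inv().apply(q-prev)[:2].round(4)*1e3);prev=q
E
python3 arc.py 24 6
```

```text
t 4.98 rad mm 51.26588643354817 ang 18.15 F [2.  1.2 5.3] Ft -0.48 Fr 2.3 width 0.18499805148516857
[-1.8 -3.8]
[-2.4 -3.3]
[-2.1 -3.4]
[-1.8 -3.6]
[-1.5 -3.7]
[-1.2 -3.8]
```

Call:
drive_tool(moves=[0,0,-1.5,0,0,0,-1.8,-3.8,0,0,0,0,-2.2,-3.4,0,0,0,0,-2.1,-3.4,0,0,0,0,-1.8,-3.6,0,0,0,0,-1.5,-3.7,0,0,0,0,-1.2,-3.8,0,0,0,0,0,0,0,0,0,0])

```text
time_s: 5.65
eef_pos: [0.6454, 0.1434, 0.0977]
eef_rot: [0.003, 0.214, 0.977, 0.001]
wrist_force: [8.4, 2.6, 0.1]
width: 0.185
grasp_force: 25.2
```

```bash
python3 arc.py 28 7
```

```text
t 5.65 rad mm 51.41324056012045 ang -9.45 F [8.4 2.6 0.1] Ft -3.9 Fr 7.88 width 0.18462719273155065
[ 0.3 -4.2]
[-0.6 -4. ]
[-0.3 -4. ]
[ 0.1 -4. ]
[ 0.4 -4. ]
[ 0.7 -4. ]
[ 1.  -3.9]
```

```bash
sed -i 's/.5947,.1518/.596,.152/' arc.py; python3 arc.py 28 7
```

```text
t 5.65 rad mm 50.16541595374465 ang -9.92 F [8.4 2.6 0.1] Ft -3.96 Fr 7.85 width 0.18462719273155065
[-0.9 -3.9]
[-0.6 -4. ]
[-0.2 -4. ]
[ 0.1 -4. ]
[ 0.4 -4. ]
[ 0.7 -3.9]
[ 1.  -3.9]
```

Call:
drive_tool(moves=[-1.7,-3.7,0,0,0,0,-0.6,-4,0,0,0,0,-0.2,-4,0,0,0,0,0.1,-4,0,0,0,0,0.4,-4,0,0,0,0,0.7,-3.9,0,0,0,0,1,-3.9,0,0,0,0,0,0,0,0,0,0])

```text
time_s: 6.32
eef_pos: [0.6336, 0.1171, 0.0976]
eef_rot: [0.003, 0.214, 0.977, 0.0]
wrist_force: [7.8, -2.2, 0.2]
width: 0.191
grasp_force: 25.2
```

```bash
python3 arc.py 24 6
```

```text
t 6.32 rad mm 51.333553493320125 ang -42.83 F [ 7.8 -2.2  0.2] Ft -3.69 Fr 7.23 width 0.19132735589184585
[ 2.5 -3.4]
[ 1.7 -3.6]
[ 2.  -3.5]
[ 2.3 -3.3]
[ 2.5 -3.1]
[ 2.8 -2.9]
```

Call:
drive_tool(moves=[0.4,-4,0,0,0,0,1.7,-3.6,0,0,0,0,2,-3.5,0,0,0,0,2.3,-3.3,0,0,0,0,2.5,-3.1,0,0,0,0,2.8,-2.9,0,0,0,0,0,0,0,0,0,0])

```text
time_s: 6.9
eef_pos: [0.6136, 0.1032, 0.0973]
eef_rot: [0.002, 0.213, 0.977, -0.001]
wrist_force: [5.6, -3.9, 1.1]
width: 0.187
grasp_force: 25.3
```

```bash
python3 arc.py 24 8
python3 - <<'E'
from h import *
im=eyes.snapshot('wrist');cv2.imwrite('pics/w3.png',im[:,:,::-1])
E
```

```text
t 6.9 rad mm 51.922047897720695 ang -70.15 F [ 5.6 -3.9  1.1] Ft -3.97 Fr 5.53 width 0.1866706646842984
[ 3.4 -0.8]
[ 2.3 -1.9]
[ 2.4 -1.8]
[ 2.5 -1.6]
[ 2.6 -1.5]
[ 2.7 -1.3]
[ 2.8 -1.1]
[ 2.9 -1. ]
```

View pics/w3.png

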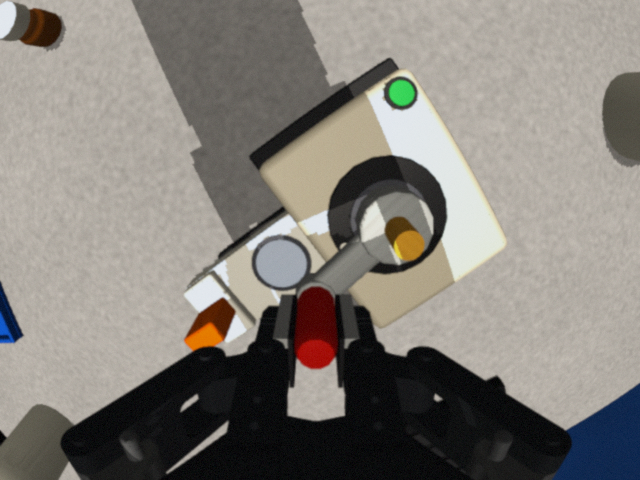

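Run:
```python
import h
from h import *
s,p3,R3=pose()
def hgt(uv,p,Rm,ax):
    h.pose=lambda:(s,np.array(p),Rm)
    o,d=h.wray(uv);A=np.array([d[:2],]).T
    t=(np.array(ax)-o[:2])@d[:2]/(d[:2]@d[:2]);q=o+t*d
    return q[2].round(4),(1e3*(q[:2]-ax)).round(1)
R2=R.from_quat([.213,.977,0,0])
for ax in ([.596,.152],[.5947,.1518]):
    print('pic2 stem',hgt((232,241),[.6422,.1675,.095],R2,ax),'hub',hgt((240,230),[.6422,.1675,.095],R2,ax))
    print('pic3 stem',hgt((409,246),p3,R3,ax),'hub',hgt((396,230),p3,R3,ax))
i2=cv2.imread('pics/w2.png')[170:310,170:330];i3=cv2.imread('pics/w3.png')[170:310,320:480]
cv2.imwrite('pics/c23.png',np.hstack([cv2.resize(i,None,fx=2.5,fy=2.5,interpolation=cv2.INTER_CUBIC) for i in (i2,i3)]))
```

```text
pic2 stem (np.float64(0.0984), array([-0.4, -0.2])) hub (np.float64(0.0826), array([-0.1, -0.1]))
pic3 stem (np.float64(0.1062), array([ 0.2, -1. ])) hub (np.float64(0.0836), array([ 0.4, -1.7]))
pic2 stem (np.float64(0.0996), array([0.7, 0.4])) hub (np.float64(0.0839), array([0.9, 0.5]))
pic3 stem (np.float64(0.1091), array([ 0.3, -1.1])) hub (np.float64(0.0871), array([ 0.4, -1.7]))
```

View pics/c23.png

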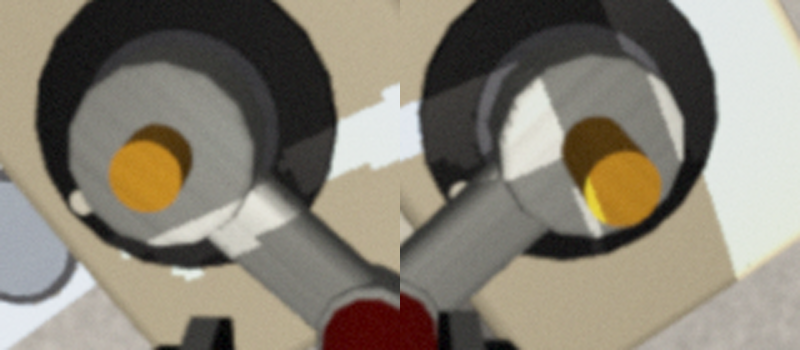

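```bash
cat > stem.py <<'E'
import h
from h import *
def stem(stem_uv,hub_uv,p,Rm):
    h.pose=lambda:(None,np.array(p),Rm)
    o,d=h.wray(hub_uv);ax=(o+d*(.089-o[2])/d[2])[:2]
    o,d=h.wray(stem_uv);t=(ax-o[:2])@d[:2]/(d[:2]@d[:2]);q=o+t*d
    print('axis',ax.round(4),'stem z',q[2].round(4),'off mm',(1e3*(q[:2]-ax)).round(1))
E
python3 - <<'E'
from stem import *
s,p3,R3=pose()
stem((228.4,240.4),(234,231.2),[.6422,.1675,.095],R.from_quat([.213,.977,0,0]))
stem((410.8,245.6),(396.9,228.4),p3,R3)
E
```

```text
axis [0.5941 0.1513] stem z 0.1009 off mm [0.3 0.1]
axis [0.5939 0.1505] stem z 0.1123 off mm [-0.1  0.5]
```

```bash
sed -i 's/.596,.152/.594,.151/;s/.0502/.052/' arc.py; python3 arc.py 75 25
```

```text
t 6.95 rad mm 51.69184287240756 ang -67.68 F [ 3.7 -4.4  2.2] Ft -1.78 Fr 5.45 width 0.18861702163180907
[ 2.  -2.4]
[ 2.3 -2.1]
[ 2.4 -1.9]
[ 2.6 -1.8]
[ 2.7 -1.6]
[ 2.8 -1.5]
[ 2.8 -1.3]
[ 2.9 -1.1]
[ 3.  -0.9]
[ 3.  -0.8]
[ 3.1 -0.6]
[ 3.1 -0.4]
[ 3.1 -0.2]
[ 3.1 -0. ]
[3.1 0.2]
[3.1 0.3]
[3.1 0.5]
[3.  0.7]
[3.  0.9]
[2.9 1.1]
[2.9 1.2]
[2.8 1.4]
[2.7 1.6]
[2.6 1.7]
[2.5 1.9]
```

Call:
drive_tool(moves=[1.4,-3,0,0,0,0,2.3,-2.1,0,0,0,0,0,0,0,0,0,0])

```text
time_s: 7.2
eef_pos: [0.6074, 0.1011, 0.097]
eef_rot: [0.001, 0.213, 0.977, -0.0]
wrist_force: [4.3, -0.6, 2.6]
width: 0.189
grasp_force: 25.3
```

```bash
python3 arc.py 3 1
```

```text
t 7.2 rad mm 51.70478314288875 ang -74.97 F [ 4.3 -0.6  2.6] Ft -4.01 Fr 1.73 width 0.1887059283772504
[ 2.3 -2.1]
```

Call:
drive_tool(moves=[2.4,-1.9,0,0,0,0,2.6,-1.8,0,0,0,0,0,0,0,0,0,0])

```text
time_s: 7.45
eef_pos: [0.6011, 0.1, 0.097]
eef_rot: [0.0, 0.213, 0.977, -0.0]
wrist_force: [3.5, -1.5, 2.6]
width: 0.188
grasp_force: 25.4
```

```bash
python3 arc.py 3 1
```

```text
t 7.45 rad mm 51.46781707611416 ang -82.12 F [ 3.5 -1.5  2.6] Ft -3.31 Fr 1.98 width 0.1876400770638264
[ 2.4 -2. ]
```

Call:
drive_tool(moves=[2.7,-1.6,0,0,0,0,2.8,-1.5,0,0,0,0,0,0,0,0,0,0])

```text
time_s: 7.7
eef_pos: [0.5946, 0.0998, 0.0969]
eef_rot: [0.0, 0.213, 0.977, -0.0]
wrist_force: [3.0, -0.5, 1.4]
width: 0.187
grasp_force: 25.4
```

Call:
drive_tool(moves=[2.8,-1.3,0,0,0,0,2.9,-1.1,0,0,0,0,0,0,0,0,0,0])

```text
time_s: 7.95
eef_pos: [0.5882, 0.1003, 0.0968]
eef_rot: [-0.0, 0.213, 0.977, 0.0]
wrist_force: [4.4, -0.0, 1.7]
width: 0.186
grasp_force: 25.4
```

Call:
drive_tool(moves=[3,-0.9,0,0,0,0,3,-0.8,0,0,0,0,0,0,0,0,0,0])

```text
time_s: 8.2
eef_pos: [0.5822, 0.1016, 0.0968]
eef_rot: [0.0, 0.213, 0.977, 0.001]
wrist_force: [4.3, 2.1, 1.4]
width: 0.19
grasp_force: 25.4
```

Call:
drive_tool(moves=[2.5,-0.5,0,0,0,0,2.5,-0.4,0,0,0,0,0,0,0,0,0,0])

```text
time_s: 8.45
eef_pos: [0.5776, 0.1031, 0.0968]
eef_rot: [0.0, 0.213, 0.977, 0.001]
wrist_force: [4.5, 3.2, 0.4]
width: 0.189
grasp_force: 25.3
```

Call:
drive_tool(moves=[2.7,0.5,0,0,0,0,2.5,0.1,0,0,0,0,0,0,0,0,0,0])

```text
time_s: 8.7
eef_pos: [0.5731, 0.1053, 0.0968]
eef_rot: [0.0, 0.213, 0.977, 0.0]
wrist_force: [5.6, 1.5, 1.3]
width: 0.192
grasp_force: 25.3
```

```bash
python3 arc.py 30 10
```

```text
t 8.7 rad mm 50.272841520950635 ang -114.56 F [5.6 1.5 1.3] Ft -4.48 Fr -3.69 width 0.19192908708028708
[ 3.1 -1.6]
[3.1 0.3]
[3.1 0.5]
[3.1 0.6]
[3.  0.8]
[3. 1.]
[2.9 1.2]
[2.8 1.4]
[2.7 1.5]
[2.6 1.7]
```

Call:
drive_tool(moves=[2,0.5,0,0,0,0,2,0.8,0,0,0,0,0,0,0,0,0,0])

```text
time_s: 8.95
eef_pos: [0.5698, 0.1074, 0.0969]
eef_rot: [0.0, 0.213, 0.977, -0.001]
wrist_force: [3.3, -2.3, 2.2]
width: 0.182
grasp_force: 25.4
```

Call:
drive_tool(moves=[2,0.6,0,0,0,0,2,0.7,0,0,0,0,0,0,0,0,0,0])

```text
time_s: 9.2
eef_pos: [0.5664, 0.1099, 0.0969]
eef_rot: [-0.0, 0.213, 0.977, -0.001]
wrist_force: [2.0, -4.2, 3.6]
width: 0.189
grasp_force: 25.5
```

Call:
drive_tool(moves=[2,0.6,0,0,0,0,1.9,0.8,0,0,0,0,0,0,0,0,0,0])

```text
time_s: 9.45
eef_pos: [0.5632, 0.1125, 0.0968]
eef_rot: [-0.001, 0.213, 0.977, -0.001]
wrist_force: [0.7, -5.5, 4.8]
width: 0.19
grasp_force: 25.7
```

Call:
drive_tool(moves=[1.8,0.6,0,0,0,0,1.8,0.8,0,0,0,0,0,0,0,0,0,0])

```text
time_s: 9.7
eef_pos: [0.5604, 0.1152, 0.0968]
eef_rot: [-0.001, 0.213, 0.977, -0.001]
wrist_force: [-0.5, -5.9, 4.9]
width: 0.19
grasp_force: 25.7
```

Call:
drive_tool(moves=[1.6,0.8,0,0,0,0,1.6,0.9,0,0,0,0,0,0,0,0,0,0])

```text
time_s: 9.95
eef_pos: [0.558, 0.118, 0.0968]
eef_rot: [-0.001, 0.213, 0.977, -0.002]
wrist_force: [-1.1, -6.4, 6.2]
width: 0.186
grasp_force: 25.8
```

Call:
drive_tool(moves=[1.3,0.7,0,0,0,0,1.3,0.8,0,0,0,0,0,0,0,0,0,0])

```text
time_s: 10.2
eef_pos: [0.5561, 0.1204, 0.0968]
eef_rot: [-0.001, 0.213, 0.977, -0.002]
wrist_force: [-1.6, -6.4, 6.8]
width: 0.187
grasp_force: 25.8
```

Call:
drive_tool(moves=[1.6,0.4,0,0,0,0,1.3,0.7,0,0,0,0,0,0,0,0,0,0])

```text
time_s: 10.45
eef_pos: [0.5543, 0.1229, 0.0968]
eef_rot: [-0.001, 0.213, 0.977, -0.001]
wrist_force: [1.5, -5.8, 5.1]
width: 0.188
grasp_force: 25.7
```

Call:
drive_tool(moves=[0.7,0.4,0,0,0,0,0.6,0.4,0,0,0,0,0,0,0,0,0,0])

```text
time_s: 10.7
eef_pos: [0.5535, 0.1241, 0.0968]
eef_rot: [-0.001, 0.213, 0.977, -0.001]
wrist_force: [-0.0, -4.9, 4.2]
width: 0.185
grasp_force: 25.6
```

```bash
python3 arc.py 3 2
python3 - <<'E'
from h import *
im=eyes.snapshot('wrist');cv2.imwrite('pics/w4.png',im[:,:,::-1])
cv2.imwrite('pics/w4c.png',cv2.resize(im[120:360,250:570,::-1],None,fx=2.5,fy=2.5,interpolation=cv2.INTER_CUBIC))
E
```

```text
t 10.7 rad mm 48.621254933768604 ang -146.47 F [-0.  -4.9  4.2] Ft -4.05 Fr 2.71 width 0.1849284212867902
[ 3.1 -2. ]
[1.3 0.9]
```

View pics/w4c.png

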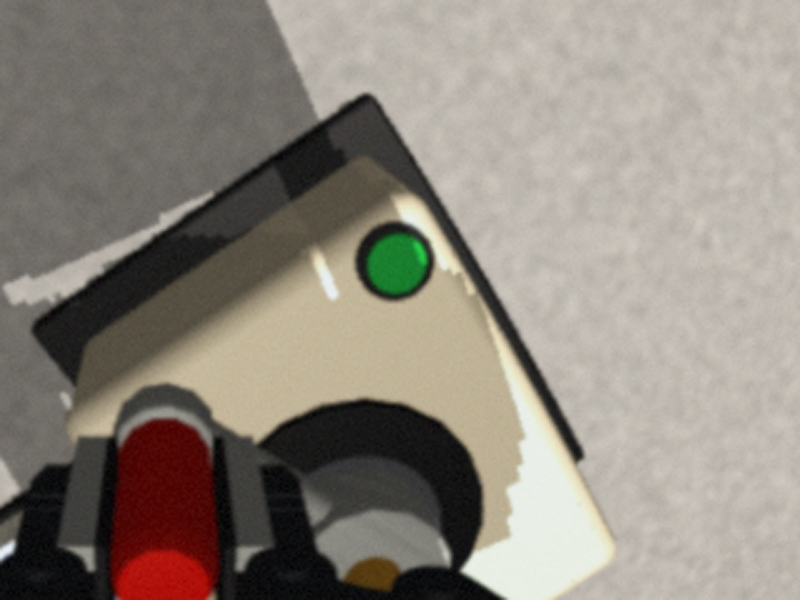

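Call:
drive_tool(moves=[1.3,0.6,0,0,0,0,1.2,0.9,0,0,0,0,0,0,0,0,0,0])

```text
time_s: 11.0
eef_pos: [0.552, 0.1268, 0.0967]
eef_rot: [-0.001, 0.213, 0.977, -0.001]
wrist_force: [0.5, -4.7, 4.4]
width: 0.192
grasp_force: 25.6
```

Call:
drive_tool(moves=[1.2,0.8,0,0,0,0,1.2,0.9,0,0,0,0,0,0,0,0,0,0])

```text
time_s: 11.25
eef_pos: [0.5506, 0.1295, 0.0967]
eef_rot: [-0.001, 0.213, 0.977, -0.001]
wrist_force: [2.5, -4.8, 3.8]
width: 0.191
grasp_force: 25.6
```

Call:
drive_tool(moves=[0.8,0.6,0,0,0,0,0.8,0.6,0,0,0,0,0,0,0,0,0,0])

```text
time_s: 11.5
eef_pos: [0.5499, 0.1311, 0.0967]
eef_rot: [-0.0, 0.213, 0.977, -0.001]
wrist_force: [1.6, -6.0, 3.9]
width: 0.186
grasp_force: 25.6
```

Call:
drive_tool(moves=[0.6,0.5,0,0,0,0,0.6,0.5,0,0,0,0,0,0,0,0,0,0])

```text
time_s: 11.75
eef_pos: [0.5497, 0.1315, 0.0968]
eef_rot: [0.001, 0.213, 0.977, -0.002]
wrist_force: [2.9, -9.8, 2.5]
width: 0.189
grasp_force: 25.6
```

Call:
drive_tool(moves=[-0.8,-0.6,0,0,0,0,-0.2,-0.3,0,0,0,0,0,0,0,0,0,0])

```text
time_s: 12.0
eef_pos: [0.5499, 0.1312, 0.0967]
eef_rot: [-0.0, 0.213, 0.977, -0.001]
wrist_force: [2.1, -5.6, 3.8]
width: 0.189
grasp_force: 25.6
```

Call:
drive_tool(moves=[0,0,0,0,0,0,0,0,0,0,0,0,0,0,0,0,0,0,0,0,0,0,0,0,0,0,-5,0,0,0,0,0,-15,0,0,0,0,0,-25,0,0,0,0,0,-30,0,0,0,0,0,-30,0,0,0,0,0,-20,0,0,0,0,0,-10,0,0,0,0,0,0,0,0,0], jaw=35)

```text
time_s: 13.0
eef_pos: [0.5512, 0.1322, 0.2348]
eef_rot: [0.002, 0.213, 0.977, 0.001]
wrist_force: [0.1, 0.3, 0.3]
width: 0.412
grasp_force: 0.0
```

Run:
```python
from h import *
delta([.6188,.0320,.18],10.9)
for c in ['scene','top','wrist']:
  eyes.snapshot(c)
  for l in ['cassette_tab','cassette','tray','witness']:
    print(c,l,[(np.round(d['at'],4).tolist(),round(d['confidence'],2)) for d in eyes.tip_of(c,l)[:2]])
```

```text
t 13.0 p [0.5512 0.1322 0.2348] ytool 65.4 tilt 0.3 shift [-102.9  -63.1   55.1] turn 54.48486878626155
scene cassette_tab [([0.6178, 0.0311, 0.047], 0.88), ([0.2079, 0.3777, 0.0424], 0.88)]
scene cassette [([0.2654, 0.4132, -0.0043], 0.94), ([0.6099, 0.0938, 0.0066], 0.7)]
scene tray [([0.6698, -0.5271, 0.0033], 0.85), ([0.5155, -0.2864, 0.0012], 0.56)]
scene witness [([0.5994, 0.1257, 0.0705], 0.58)]
top cassette_tab [([0.204, 0.3811, 0.0437], 0.97), ([0.6164, 0.0275, 0.0528], 0.76)]
top cassette [([0.608, 0.0921, 0.0119], 0.73), ([0.2633, 0.4155, 0.0007], 0.55)]
top tray [([0.673, -0.5222, 0.0008], 0.74), ([0.5147, -0.2905, 0.0019], 0.7)]
top witness []
wrist cassette_tab [([0.619, 0.0302, 0.0521], 0.68), ([0.6029, 0.0987, 0.0026], 0.46)]
wrist cassette [([0.6, 0.0975, 0.0017], 0.65), ([0.5991, 0.1493, 0.0711], 0.22)]
wrist tray [([0.6759, -0.5239, -0.001], 0.89), ([0.5144, -0.2966, 0.0041], 0.57)]
wrist witness [([0.6038, 0.1285, 0.0693], 0.67)]
```

Call:
drive_tool(moves=[-12,-7,0,0,0,0,-25,-15,0,0,0,0,-30,-19,0,0,0,0,-24,-15,0,0,0,0,-12,-7,0,0,0,0], jaw=50)

```text
time_s: 14.17
eef_pos: [0.619, 0.0282, 0.2319]
eef_rot: [0.001, 0.215, 0.977, -0.0]
wrist_force: [-0.2, 0.0, -0.3]
width: 0.584
grasp_force: 0.0
```

Call:
drive_tool(moves=[0,0,5,0,0,4,0,0,5,0,0,6.9,0,0,10,0,0,6.9,0,0,10,0,0,6.9,0,0,10,0,0,6.9,0,0,5,0,0,6.9,0,0,5,0,0,6.9,0,0,0,0,0,6.5,0,0,0,0,0,2.6,0,0,0,0,0,0,0,0,0,0,0,0])

```text
time_s: 15.08
eef_pos: [0.6174, 0.0316, 0.1818]
eef_rot: [-0.0, 0.636, 0.771, 0.0]
wrist_force: [0.5, 0.2, -0.2]
width: 0.588
grasp_force: 0.0
```

Run:
```python
from h import *
delta([.6185,.0308,.045],11)
im=eyes.snapshot('wrist');cv2.imwrite('pics/w5.png',im[:,:,::-1])
for l in ['cassette_tab','cassette','witness']:
    print(l,[(np.round(d['at'],4).tolist(),round(d['confidence'],2)) for d in eyes.tip_of('wrist',l)[:2]])
```

```text
t 15.08 p [0.6174 0.0316 0.1818] ytool 11.0 tilt 0.0 shift [ -1.    0.9 136.8] turn -0.049501265356809654
cassette_tab [([0.6158, 0.0283, 0.0546], 0.93)]
cassette [([0.6037, 0.0986, 0.0009], 0.73), ([0.6024, 0.1277, 0.0687], 0.25)]
witness [([0.605, 0.1256, 0.0691], 0.59)]
```

View pics/w5.png

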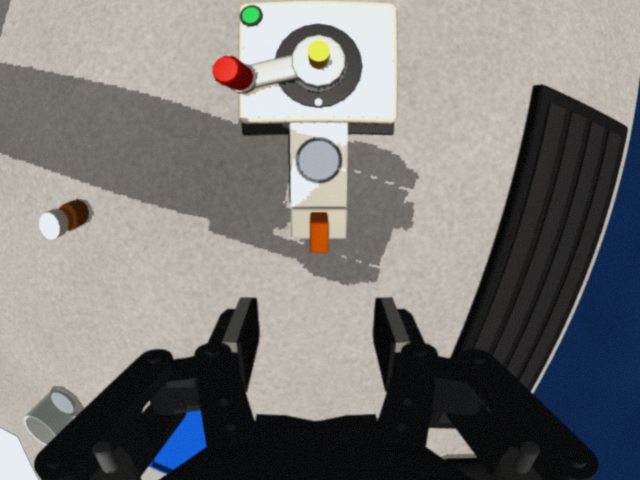

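Call:
drive_tool(moves=[-0.5,0.5,8,0,0,0,-0.5,0.4,16,0,0,0,0,0,22,0,0,0,0,0,24,0,0,0,0,0,24,0,0,0,0,0,20,0,0,0,0,0,16,0,0,0,0,0,8,0,0,0,0,0,3.5,0,0,0,0,0,0,0,0,0])

```text
time_s: 16.12
eef_pos: [0.618, 0.031, 0.0396]
eef_rot: [-0.001, 0.637, 0.771, -0.0]
wrist_force: [0.3, -0.1, -0.5]
width: 0.587
grasp_force: 0.0
```

Call:
drive_tool(moves=[0,0,0,0,0,0,0,0,0,0,0,0,0,0,0,0,0,0,0,0,0,0,0,0,0,0,0,0,0,0,0,0,0,0,0,0,0,0,0,0,0,0,0,0,0,0,0,0], jaw=5, squeeze=50)

```text
time_s: 16.78
eef_pos: [0.6194, 0.0309, 0.0417]
eef_rot: [0.001, 0.637, 0.771, 0.001]
wrist_force: [0.0, 0.2, 5.9]
width: 0.154
grasp_force: 50.4
```

Call:
drive_tool(moves=[0,0,-1.5,0,0,0,-1,0,0,0,0,0,-1,0,0,0,0,0,0,0,0,0,0,0])

```text
time_s: 17.12
eef_pos: [0.6184, 0.0292, 0.0416]
eef_rot: [-0.0, 0.637, 0.771, -0.0]
wrist_force: [-0.3, 1.3, 1.6]
width: 0.157
grasp_force: 49.8
```

Call:
drive_tool(moves=[-1.5,0,-0.2,0,0,0,-1.5,0,-0.2,0,0,0,-1.5,0,0,0,0,0,0,0,0,0,0,0])

```text
time_s: 17.45
eef_pos: [0.6193, 0.0241, 0.0417]
eef_rot: [-0.0, 0.637, 0.771, -0.0]
wrist_force: [0.2, 0.2, -1.5]
width: 0.154
grasp_force: 49.3
```

Call:
drive_tool(moves=[-2,0,0,0,0,0,-4,0,0,0,0,0,-5,0,0,0,0,0,-5,0,0,0,0,0,-5,0,0,0,0,0,-4,0,0,0,0,0,-3,0,0,0,0,0,0,0,0,0,0,0])

```text
time_s: 18.12
eef_pos: [0.6251, -0.0037, 0.0423]
eef_rot: [0.0, 0.637, 0.771, 0.0]
wrist_force: [0.3, -0.8, -3.0]
width: 0.155
grasp_force: 49.3
```

Call:
drive_tool(moves=[-4,0,0,0,0,0,-6,0,0,0,0,0,-7,0,0,0,0,0,-7,0,0,0,0,0,-8,0,0,0,0,0,-8,0,0,0,0,0,-8,0,0,0,0,0,-8,0,0,0,0,0,-8,0,0,0,0,0,-6,0,0,0,0,0,-4,0,0,0,0,0,0,0,0,0,0,0])

```text
time_s: 19.12
eef_pos: [0.6391, -0.0765, 0.0423]
eef_rot: [0.0, 0.637, 0.771, 0.0]
wrist_force: [-0.3, -0.4, -2.0]
width: 0.157
grasp_force: 49.3
```

Run:
```python
from h import *
im=eyes.snapshot('scene');t=eyes.snapshot('top')
delta([.5150,-.290,.1],None)
for c in ['scene','top']:
  for l in ['cassette','cassette_tab','tray']:
    print(c,l,[(np.round(d['at'],4).tolist(),round(d['confidence'],2)) for d in eyes.tip_of(c,l)[:3]])
# tray outline from blue mask at rim height 16 mm
for c,im in (('scene',im),('top',t)):
    k=eyes.camera_params(c);K=np.array(k['camera_matrix']);Rc=cv2.Rodrigues(np.array(k['rvec']))[0];tv=np.array(k['tvec']).ravel()
    g=cv2.cvtColor(im,cv2.COLOR_RGB2HSV)
    m=((g[...,0]>100)&(g[...,0]<125)&(g[...,1]>150)&(g[...,2]>70)).astype(np.uint8)
    p=K@(Rc@np.array([.515,-.29,.008])+tv);p=p[:2]/p[2]
    n,L,st,ce=cv2.connectedComponentsWithStats(m);i=min((j for j in range(1,n) if st[j,4]>300),key=lambda j:np.hypot(*(ce[j]-p)))
    pts=np.argwhere(L==i)[:,::-1].astype(float)
    d=np.c_[pts,np.ones(len(pts))]@np.linalg.inv(K).T@Rc;o=-Rc.T@tv
    w=(o+d*((.014-o[2])/d[:,2:]))[:,:2].astype(np.float32)
    print(c,st[i],cv2.minAreaRect(w*1000))
```

```text
t 19.22 p [ 0.6387 -0.0755  0.0421] ytool 10.9 tilt 0.02 shift [-187.3 -162.   -57.9] turn None
scene cassette [([0.2644, 0.4133, -0.0006], 0.77), ([0.3151, 0.2598, 0.0048], 0.75), ([0.6276, -0.0148, 0.0078], 0.66)]
scene cassette_tab [([0.2068, 0.3767, 0.0432], 0.92), ([0.6398, -0.0757, 0.0506], 0.71)]
scene tray [([0.6745, -0.5259, 0.0009], 0.91), ([0.513, -0.2891, 0.0032], 0.86)]
top cassette [([0.2693, 0.4129, -0.0007], 0.74), ([0.6969, -0.2706, 0.0048], 0.15)]
top cassette_tab [([0.698, -0.2686, 0.0006], 0.57)]
top tray [([0.5127, -0.2924, -0.0003], 0.95), ([0.6733, -0.5246, 0.0008], 0.74)]
scene [ 212  214   63   58 1834] ((515.0084838867188, -291.0707702636719), (205.5840301513672, 90.020263671875), 74.47254943847656)
top [ 364  200   66   40 1593] ((513.7272338867188, -290.2981872558594), (196.8670196533203, 83.79541015625), 74.40304565429688)
```

Call:
drive_tool(moves=[0,0,-5,0,0,0,0,0,-10,0,0,0,0,0,-15,0,0,0,0,0,-15,0,0,0,0,0,-15,0,0,0,0,0,-10,0,0,0,0,0,-5,0,0,0])

```text
time_s: 20.1
eef_pos: [0.6403, -0.076, 0.1207]
eef_rot: [0.002, 0.637, 0.771, 0.001]
wrist_force: [0.2, 0.7, -1.6]
width: 0.157
grasp_force: 49.3
```

Call:
drive_tool(moves=[-8,-6,0,0,0,0,-18,-14,0,0,0,0,-25,-20,0,0,0,0,-28,-22,0,0,0,0,-28,-22,0,0,0,0,-28,-22,0,0,0,0,-28,-22,0,0,0,0,-28,-22,0,0,0,0,-25,-20,0,0,0,0,-18,-14,0,0,0,0,-10,-8,0,0,0,0,0,0,0,0,0,0])

```text
time_s: 21.1
eef_pos: [0.4945, -0.3536, 0.1166]
eef_rot: [-0.0, 0.638, 0.77, -0.0]
wrist_force: [-0.4, -0.2, -2.5]
width: 0.155
grasp_force: 49.3
```

Call:
drive_tool(moves=[0,0,0,0,0,2,0,0,0,0,0,4,0,0,0,0,0,5,0,0,0,0,0,5,0,0,0,0,0,5,0,0,0,0,0,3.5,0,0,0,0,0,2,0,0,0,0,0,0,0,0,0,0,0,0])

```text
time_s: 21.85
eef_pos: [0.4965, -0.3503, 0.1167]
eef_rot: [-0.001, 0.796, 0.605, 0.0]
wrist_force: [0.1, -0.0, -1.6]
width: 0.148
grasp_force: 49.3
```

Run:
```python
from h import *
delta([.496,-.355,.045],-15.6)
im=eyes.snapshot('wrist');cv2.imwrite('pics/w6.png',im[:,:,::-1])
eyes.snapshot('scene');eyes.snapshot('top')
for c in ['scene','top','wrist']:
  for l in ['cassette','cassette_tab','tray']:
    print(c,l,[(np.round(d['at'],4).tolist(),round(d['confidence'],2)) for d in eyes.tip_of(c,l)[:3]])
```

```text
t 21.85 p [ 0.4965 -0.3503  0.1167] ytool -15.5 tilt 0.06 shift [-4.7  0.8 71.7] turn 0.09796919006707583
scene cassette [([0.5156, -0.2919, 0.0811], 0.83), ([0.2646, 0.4137, -0.0005], 0.55), ([0.5956, 0.1481, -0.0005], 0.4)]
scene cassette_tab [([0.4944, -0.3508, 0.1248], 0.69), ([0.2112, 0.3738, 0.0446], 0.67)]
scene tray [([0.5152, -0.2891, 0.0004], 0.75), ([0.6691, -0.5278, 0.0042], 0.58), ([0.6952, -0.2779, -0.0007], 0.57)]
top cassette [([0.5154, -0.291, 0.0872], 0.85), ([0.2671, 0.4168, 0.0013], 0.68)]
top cassette_tab [([0.2063, 0.3791, 0.0453], 0.64), ([0.4528, -0.5241, 0.0021], 0.36)]
top tray [([0.6733, -0.5234, 0.0022], 0.56), ([0.5148, -0.2913, -0.0029], 0.53)]
wrist cassette [([0.5077, -0.2845, 0.0783], 0.71)]
wrist cassette_tab [([0.493, -0.3506, 0.1254], 0.87)]
wrist tray [([0.6745, -0.5265, -0.0002], 0.79)]
```

View pics/w6.png

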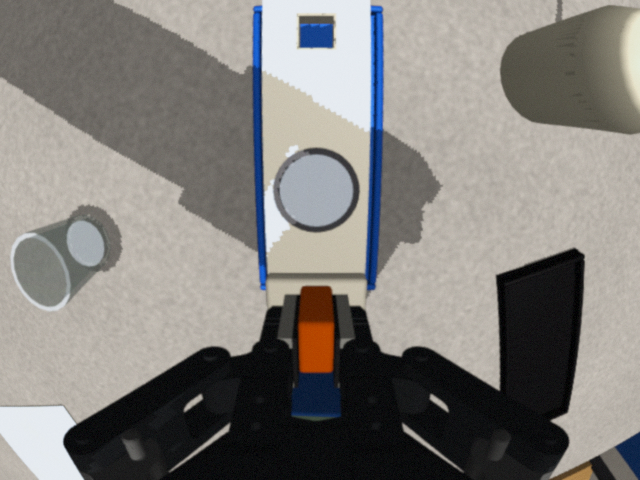

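Call:
drive_tool(moves=[-1,0,5,0,0,0,-1,0.5,10,0,0,0,0,0,13,0,0,0,0,0,13,0,0,0,0,0,12,0,0,0,0,0,8,0,0,0,0,0,6,0,0,0,0,0,4,0,0,0,0,0,2,0,0,0,0,0,0,0,0,0])

```text
time_s: 23.28
eef_pos: [0.4963, -0.3535, 0.044]
eef_rot: [-0.0, 0.797, 0.604, -0.0]
wrist_force: [-0.1, -0.5, -1.9]
width: 0.156
grasp_force: 49.2
```

Call:
drive_tool(moves=[0,0,1,0,0,0,0,0,1,0,0,0,0,0,1,0,0,0,0,0,1,0,0,0,0,0,0,0,0,0])

```text
time_s: 23.7
eef_pos: [0.4962, -0.3534, 0.0402]
eef_rot: [0.0, 0.797, 0.604, -0.0]
wrist_force: [-0.3, -0.5, -3.2]
width: 0.157
grasp_force: 49.2
```

Call:
drive_tool(moves=[0,0,0.7,0,0,0,0,0,0.7,0,0,0,0,0,0,0,0,0])

```text
time_s: 23.95
eef_pos: [0.4962, -0.3535, 0.0387]
eef_rot: [-0.0, 0.797, 0.604, -0.0]
wrist_force: [-0.2, -0.6, -2.3]
width: 0.155
grasp_force: 49.4
```

Call:
drive_tool(moves=[0,0,0.7,0,0,0,0,0,0.7,0,0,0,0,0,0,0,0,0])

```text
time_s: 24.2
eef_pos: [0.4964, -0.3535, 0.0386]
eef_rot: [-0.0, 0.797, 0.604, -0.0]
wrist_force: [-2.8, 3.0, 6.8]
width: 0.153
grasp_force: 50.5
```

Call:
drive_tool(moves=[0,0,-0.7,0,0,0,0,0,0,0,0,0,0,0,0,0,0,0,0,0,0,0,0,0,0,0,-5,0,0,0,0,0,-12,0,0,0,0,0,-20,0,0,0,0,0,-30,0,0,0,0,0,-30,0,0,0,0,0,-20,0,0,0,0,0,-10,0,0,0,0,0,0,0,0,0], jaw=40)

```text
time_s: 25.2
eef_pos: [0.4976, -0.3548, 0.169]
eef_rot: [0.003, 0.797, 0.604, 0.0]
wrist_force: [0.2, -0.5, -0.7]
width: 0.469
grasp_force: 0.0
```

Run:
```python
from h import *
delta([.515,-.29,.2])
im=eyes.snapshot('wrist');cv2.imwrite('pics/w7.png',im[:,:,::-1])
eyes.snapshot('scene');eyes.snapshot('top')
for c in ['scene','top','wrist']:
  for l in ['cassette','tray']:
    print(c,l,[(np.round(d['at'],4).tolist(),round(d['confidence'],2)) for d in eyes.tip_of(c,l)[:2]])
```

```text
t 25.2 p [ 0.4976 -0.3548  0.169 ] ytool -15.6 tilt 0.38 shift [ 67.   -0.6 -31.2] turn None
scene cassette [([0.5138, -0.2914, 0.0069], 0.8), ([0.2651, 0.4152, 0.0003], 0.63)]
scene tray [([0.6689, -0.5217, 0.0047], 0.95), ([0.5128, -0.2883, -0.0023], 0.71)]
top cassette [([0.2681, 0.4111, -0.0001], 0.89), ([0.512, -0.2934, 0.0052], 0.7)]
top tray [([0.6743, -0.522, 0.0006], 0.92), ([0.5126, -0.2901, -0.0018], 0.61)]
wrist cassette [([0.5103, -0.2872, -0.0026], 0.63)]
wrist tray [([0.6733, -0.5272, -0.0026], 0.64)]
```

View pics/w7.png

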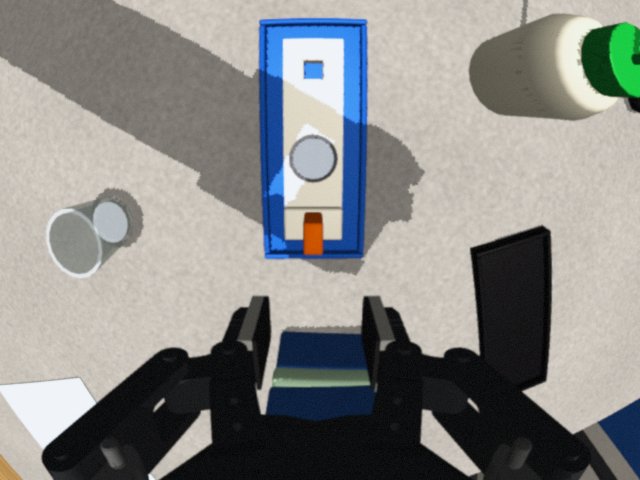

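The picture shows the cassette, (283–343, 38–240), lying flat and lengthways in the blue tray, (262–366, 20–257), about central and released.

```bash
python3 -c "
from plant import workorder
print(workorder.finish_job())"
```

```text
the job is handed in; nothing more can be done
None
```

The white cassette is unclamped and drawn out. It lies flat, lengthways and about central in the blue tray with the gripper clear. The crank was stopped by feel at the end stop at about 10 N, and the job was handed in at about 25 s; no verdict was returned.

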